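Index the modelling stand to the next side of the cardboard figure

TASK

Turn the modelling stand that carries the little cardboard figure on by one notch: pull its spring index ring straight up, turn the stand anticlockwise (seen from above) to the very next notch, and let the ring spring fully down into it. Leave the other stand, the one with the plain cardboard drum, locked as it is.

Things in the scene. Friction and masses are not known exactly. Their poses are not given: they have to be found in the camera images.
- stand: The stand to turn: low round bench turntable, 248 mm across, fixed to the table. On it is fixed a cardboard figure (skirt, two arms, chest box, round banded head; under 90 mm wide, top 215 mm above the table). Origin: on the turning axis at table height, z up. Its fixed base has eight grey metal teeth (92 to 124 mm from the axis, tops 35 mm up); the ring starts locked in the notch on the +x axis.
- turntable (a joint): Angle (rad) of the stand's head, the round board with the figure; 0 at start, grows anticlockwise from above. Notches every 45 degrees (next one: 0.785), 14 mm wide with a 36 mm wide mouth: the pin slides home from up to 12 mm off the notch's middle. Turns easily (0.05 N m) with the pin out, locked with it in.
- index_ring (a joint): Height (m) by which the stand's index ring is pulled up: 0 fully down (locked), stop at 0.032. Its pin clears the teeth at 0.022; pull to about 0.027. A spring pulls it down with 5 N at 0, 10 N at the stop; let go over a notch, it snaps home by itself.
- index_ring_grip (a point): Grip point on the stand's index ring, on its axis, 7 mm below its top. Upright grooved steel cylinder with a dark centre, 32 mm across, 28 mm tall (48 to 76 mm above the table when down, this point at 69), 105 mm from the turning axis, on a 26 mm wide lug (top 46 mm up). Moves and turns with the head; x points away from the turning axis. Grip from above; 40 mm free towards the figure.
- other_ring (a joint): Height in m by which the index ring of the other, otherwise identical stand (the one carrying a plain upright cardboard drum, 80 mm across and 85 mm tall) is pulled up: 0 fully down. To be left alone.

How it is judged:
By the outcome, as a careful person would: the job done as asked, in the order asked, and still so for the second after the job is handed in, with the robot touching nothing.
It also fails if it takes over 38 s, if anything falls off the work surface, if the arm or the gripper's body presses on something with over 40 N, if the wrist force passes 120 N, or if a joint passes its speed limit or range.

ROBOT

A 7-joint arm with a two-finger parallel gripper is mounted at the origin on the work surface. World frame = base frame: x ahead of the robot, y to its left, z up, the work surface at z = 0. Lengths are in m, angles in degrees, forces in N, time in s.
With the tool pointing down it reaches from about 0.425 to 0.875 m from the base axis. Payload 4.7 kg.
Tool frame: the origin (TCP) lies between the finger pads; the fingertips stand env.tip_reach ahead of it and the grasp point (between the pads) lies 2 mm behind it (env.tip_reach is the distance from the TCP to the fingertips, in m); z points along the fingers, y is the line along which they close (so a half turn about z gives the same grasp; the last joint's range is limited). The gripper opens to 87 mm and grips with 3 to 60 N. Pads are 19 mm wide; open, the fingers measure 117 mm over their backs; the gripper's body (75 mm by 190 mm) begins 51 mm behind the grasp point.
Start: joints at [-66.457, 18.392, -4.016, 83.108, 1.295, 78.541, -3.26], TCP at [0.251, 0.6, 0.24] pointing down, gripper open.
Joint ranges: [-163.93, 163.93], [-17.29, 119.83], [-79.2, 71.16], [3.27, 140.29], [-89.18, 269.18], [5.43, 117.66], [-154.24, 154.24]. Speed limits (degrees/s): [147.25, 147.25, 180, 180, 180, 180, 180].

INTERFACE

Orientations are given as [roll, pitch, yaw] about the fixed x, y, z axes, in that order (R = Rz(yaw) Ry(pitch) Rx(roll)).
In Python, from cell import env, optics, ticket, monitor gives the robot as it stands (env), with the cameras (optics), the job (ticket) and the readings (monitor).
- The arm moves only by the tool pendant, called after "Emit:" as name([rows], argument=value, ...), one row to a line, values as JSON. Schema: {"type":"object","properties":{"ticks":{"type":"array","items":{"type":"object","properties":{"tx":{"type":"number"},"ty":{"type":"number"},"tz":{"type":"number"},"spin":{"type":"number"},"finger_gap":{"type":"number"}},"additionalProperties":false,"required":["finger_gap"]},"minItems":1,"maxItems":8},"force":{"type":"number"},"only":{"type":"string"},"quiet":{"type":"boolean"},"lines":{"type":"string"}},"required":["ticks"],"additionalProperties":false}. ticks is a list of rows, 1 to 8 of them, each an object with the fields tx, ty, tz (the shift in mm), spin (a turn about the tool's z in units of 5 degrees), finger_gap (the finger opening in m); a field left out counts as zero (the opening has to be given); each row is the pose to reach, as a shift and turn from the pose commanded when the call began, along the tool's axes at that moment; what a row does not reach only later rows make up. A row lasts 1/12 s, in which the tool goes at most 0.0417 m and 7.16 degrees, less where a joint would pass 70% of its speed; a pose out of reach is approached as far as the arm can. The fingers move at their own pace and stop on an object; force is the grip in N (left out, the last holds). Time passes only in rows, so rows that do not move let the fingers close. The tool returns the time, the measured TCP pose, the force, the opening and the grip force at its end. only (a regular expression) keeps the lines of the reply that match it, lines (a string "A,B") keeps lines A to B, and quiet returns only ok. Input that does not fit is refused with a message, and nothing moves.
- monitor.get_obs(): the state, without advancing time (a new reading comes with each control period).
- optics.read_camera(name): name is "side" or "top"; returns a dict with "color" (420x560x3 uint8, blue, green, red), "fx", "fy", "cx", "cy" (pixels), "world_from_camera" (4x4, takes a point from camera to world coordinates). Camera axes: x right, y down, z forward; pixel columns grow to the right and rows downward; lengths in m; the calibration is good to about 2 mm. A picture is of the moment at which its call begins. There is no depth.
- ticket.sign_off(): hands the job in; it is judged then, once.
The state is a dict: "time_s": time; "qpos": joint angles; "joint_velocities": joint speeds; "effort": joint torques, N m; "tool_pos": TCP position; "tool_rot": TCP orientation; "force": force on the tool from outside, world axes, zero at the start; "wrist_torque": the same for the moment, N m; "grip_width": finger opening in m; "grasp_force": force on a finger pad.
Only numpy, scipy, OpenCV 4.12 (cv2) and the standard library are available. Lean on these libraries where they do the work, as an engineer would, in place of code of your own. Each camera call takes 0.05 s, during which the arm holds its last target. There are 200 camera calls.

## Working session

There is one attempt and no reset: what is moved stays moved. The work goes in short steps, Python scripts to look and compute and a tool call to move; the robot and the scene stay as the last step left them, time stands still between calls to the robot, and variables do not carry over. Pictures are saved under pics/ and viewed, at most 10 in all, crops included, and the job is handed in when it is done.

```bash
ls; mkdir -p pics; python3 - <<'E'
from cell import env, optics, ticket, monitor
import cv2,numpy as np
for n in("top","side"):
    c=optics.read_camera(n);cv2.imwrite(f"pics/{n}0.png",c["color"]);np.savez(f"pics/{n}0.npz",**c)
    print(n,c["fx"],c["cx"],c["cy"],np.round(c["world_from_camera"],3).tolist())
o=monitor.get_obs();print(env.tip_reach,o["time_s"],o["tool_pos"],o["tool_rot"],o["grip_width"])
E
```

```text
cell.py
pics
top 460.69009133666157 287.9364131554454 205.22012891944217 [[-0.024, -0.995, 0.095, 0.395], [-1.0, 0.025, 0.011, 0.023], [-0.013, -0.095, -0.995, 0.898], [0.0, 0.0, 0.0, 1.0]]
side 448.58302416960083 270.99156137263185 215.62378519909194 [[0.933, -0.236, 0.27, 0.251], [-0.359, -0.605, 0.711, -0.551], [-0.004, -0.76, -0.65, 0.621], [0.0, 0.0, 0.0, 1.0]]
0.017 0.1 [0.25104575 0.59907554 0.23858944] [-1.79904542e+02  4.73402401e-03  1.57271179e+02] 0.08693819091296544
```

View pics/top0.png

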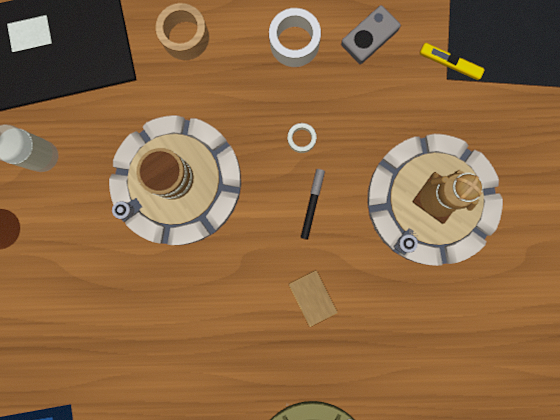

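View pics/side0.png

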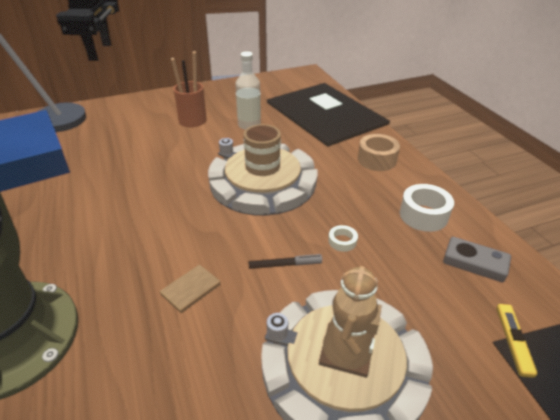

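The top view shows the figure stand at right, centred near (435,200), with its ring at (408,243). The drum stand is at left (175,180). In the side view, the figure stand is at the front with its ring at (278,325).

```bash
cat > h.py <<'E'
import numpy as np,cv2
def ray(c,u,v):
    T=c["world_from_camera"];d=T[:3,:3]@np.array([(u-c["cx"])/c["fx"],(v-c["cy"])/c["fy"],1]);return T[:3,3],d/np.linalg.norm(d)
def onz(c,u,v,z):
    o,d=ray(c,u,v);return o+d*(z-o[2])/d[2]
def tri(a,b):
    A=np.zeros((3,3));r=np.zeros(3)
    for o,d in(a,b):
        P=np.eye(3)-np.outer(d,d);A+=P;r+=P@o
    p=np.linalg.solve(A,r);return p,[np.linalg.norm((np.eye(3)-np.outer(d,d))@(p-o)) for o,d in(a,b)]
def dark(img,u,v,r=9,t=75):
    g=img[v-r:v+r+1,u-r:u+r+1].max(2);m=(g<t).astype(np.uint8)
    n,l,s,c=cv2.connectedComponentsWithStats(m);return [(s[i,4],*(c[i]+[u-r,v-r])) for i in range(1,n) if s[i,4]>3]
E
python3 - <<'E'
from h import *
t=dict(np.load("pics/top0.npz"));s=dict(np.load("pics/side0.npz"))
print(dark(t["color"],408,243),dark(s["color"],278,323))
# top board (wood, light) and grey-white tooth outer rim
img=t["color"];hsv=cv2.cvtColor(img,cv2.COLOR_BGR2HSV)
m=((hsv[...,1]<60)&(hsv[...,2]>120)).astype(np.uint8);m[:,:350]=0;m[:125]=0;m[275:]=0
ys,xs=np.nonzero(m);h=cv2.convexHull(np.stack([xs,ys],1).astype(np.int32))
e=cv2.fitEllipse(h);print(e)
c=onz(t,*e[0],.033);print("centre",c)
P=np.array([onz(t,*p[0],.033) for p in h]);r=np.hypot(*(P-c)[:,:2].T);print("rad",r.min(),r.max(),np.median(r))
a=cv2.resize(img[220:265,385:435],None,fx=8,fy=8,interpolation=cv2.INTER_CUBIC);b=cv2.resize(s["color"][305:350,255:305],None,fx=8,fy=8,interpolation=cv2.INTER_CUBIC)
cv2.imwrite("pics/crop.png",np.hstack([a,b]))
E
```

```text
[(np.int32(6), np.float64(399.3333333333333), np.float64(238.83333333333334)), (np.int32(48), np.float64(408.2291666666667), np.float64(243.10416666666666))] []
((435.3563537597656, 199.36399841308594), (130.31289672851562, 134.15744018554688), 119.97879791259766)
centre [ 0.48221091 -0.24530213  0.033     ]
rad 0.12150005486175891 0.12632742550879225 0.12462635386080242
```

View pics/crop.png

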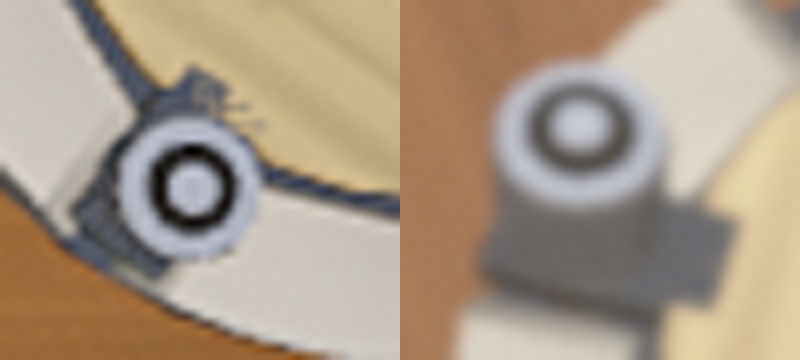

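The crops show the ring clearly. Its dark annulus is centred at top pixel (408.7,242.9) and at side pixel (277.1,320.3).

```bash
python3 - <<'E'
from h import *
from cell import env, optics, ticket, monitor
from scipy.spatial.transform import Rotation as R
t=dict(np.load("pics/top0.npz"));s=dict(np.load("pics/side0.npz"))
p,e=tri(ray(t,408.4,242.9),ray(s,277.1,320.3));print("tri",p,e)
q=onz(t,408.4,242.9,.076);q2=onz(s,277.1,320.3,.076);print(q,q2)
c=onz(t,435.36,199.36,.035);d=((q+q2)/2-c)[:2];print("centre",c,"r",np.hypot(*d),"ang",np.degrees(np.arctan2(d[1],d[0])))
o=monitor.get_obs();M=R.from_euler("xyz",o["tool_rot"],degrees=True).as_matrix();print(M.round(3).tolist())
g=(q+q2)/2;print("shift tool",M.T@(np.array([g[0],g[1],.2386])-o["tool_pos"]))
E
```

```text
tri [ 0.40097524 -0.17969957  0.07717238] [np.float64(0.0005867712687647102), np.float64(0.0005867712687647863)]
[ 0.40154662 -0.18016204  0.076     ] [ 0.40072338 -0.17876781  0.076     ]
centre [ 0.48201757 -0.24468924  0.035     ] r 0.10390477388832609 ang 141.11703445777502
[[-0.922, 0.386, -0.001], [0.386, 0.922, -0.002], [-0.0, -0.002, -1.0]]
shift tool [-0.43923861 -0.66009106  0.00112548]
```

```bash
cat > go.py <<'E'
# prints the shift in the tool's axes to world x y z, and turn to yaw
import sys,numpy as np
from cell import env, optics, ticket, monitor
from scipy.spatial.transform import Rotation as R
o=monitor.get_obs();M=R.from_euler("xyz",o["tool_rot"],degrees=True).as_matrix()
x=np.array([float(a) for a in sys.argv[1:5]])
print("q",np.round(o["qpos"],1),"pos",np.round(o["tool_pos"],4),"rot",np.round(o["tool_rot"],2),"t",round(o["time_s"],2),"F",np.round(o["force"],1))
print("shift",np.round(M.T@(x[:3]-o["tool_pos"]),4),"turn",round((o["tool_rot"][2]-x[3]+180)%360-180,2))
E
python3 go.py .43 .42 .24 108.3
```

```text
q [-66.5  18.4  -4.   83.2   1.3  78.5  -3.3] pos [0.251  0.5991 0.2386] rot [-179.9     0.    157.27] t 0.1 F [0.3 0.4 0.6]
shift [-0.2342 -0.096  -0.0012] turn 48.97
```

The manual's scale: shifts go in mm and turns go in units of 5 degrees. Converting my numbers, -0.234 m is -234, -0.205 m is -205, 49 degrees is 9.8.

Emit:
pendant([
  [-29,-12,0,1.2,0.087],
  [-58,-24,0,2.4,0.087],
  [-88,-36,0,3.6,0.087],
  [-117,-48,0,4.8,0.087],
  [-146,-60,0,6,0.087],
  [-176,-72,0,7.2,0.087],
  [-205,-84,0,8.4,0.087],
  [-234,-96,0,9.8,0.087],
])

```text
refused: ticks[0]: [-29, -12, 0, 1.2, 0.087] is not of type 'object' (schema: type "object"). Nothing was moved.
```

The error is about the shape of the input: a list of objects with named fields. Fixing that and sending the same move.

Emit:
pendant([
  {"tx":-29,"ty":-12,"spin":1.2,"finger_gap":0.087},
  {"tx":-58,"ty":-24,"spin":2.4,"finger_gap":0.087},
  {"tx":-88,"ty":-36,"spin":3.6,"finger_gap":0.087},
  {"tx":-117,"ty":-48,"spin":4.8,"finger_gap":0.087},
  {"tx":-146,"ty":-60,"spin":6,"finger_gap":0.087},
  {"tx":-176,"ty":-72,"spin":7.2,"finger_gap":0.087},
  {"tx":-205,"ty":-84,"spin":8.4,"finger_gap":0.087},
  {"tx":-234,"ty":-96,"spin":9.8,"finger_gap":0.087},
])

```text
time_s: 0.77
tool_pos: [0.4307, 0.419, 0.2391]
tool_rot: [-180.0, 0.0, 108.0]
force: [-0.8, 0.2, 0.5]
grip_width: 0.0869
grasp_force: 0.0
```

```bash
python3 go.py .5 .14 .24 59.3
```

```text
q [-54.6  12.3   9.2  90.9  -2.   77.  -27.2] pos [0.4307 0.419  0.2391] rot [-1.7996e+02  2.0000e-02  1.0796e+02] t 0.77 F [-0.8  0.2  0.5]
shift [-0.2868 -0.0201 -0.0008] turn 48.66
```

In the tool's units: -0.287 m is -287, -0.251 m is -251, 48.7 degrees is 9.74.

Emit:
pendant([
  {"tx":-36,"ty":-2.5,"spin":1.2,"finger_gap":0.087},
  {"tx":-72,"ty":-5,"spin":2.4,"finger_gap":0.087},
  {"tx":-108,"ty":-7.5,"spin":3.6,"finger_gap":0.087},
  {"tx":-143,"ty":-10,"spin":4.8,"finger_gap":0.087},
  {"tx":-179,"ty":-12.5,"spin":6,"finger_gap":0.087},
  {"tx":-215,"ty":-15,"spin":7.2,"finger_gap":0.087},
  {"tx":-251,"ty":-17.5,"spin":8.4,"finger_gap":0.087},
  {"tx":-287,"ty":-20,"spin":9.74,"finger_gap":0.087},
])

```text
time_s: 1.43
tool_pos: [0.5007, 0.1399, 0.2393]
tool_rot: [-180.0, 0.0, 59.3]
force: [0.5, 0.2, -1.0]
grip_width: 0.0871
grasp_force: 0.0
```

```bash
python3 go.py .46 -.05 .24 10.3
```

```text
q [-41.2   2.1  23.4 102.3  -0.9  75.8 -48.3] pos [0.5007 0.1399 0.2393] rot [-1.7998e+02  1.0000e-02  5.9270e+01] t 1.43 F [ 0.5  0.2 -1. ]
shift [-0.1841  0.062  -0.0007] turn 48.97
```

Emit:
pendant([
  {"tx":-23,"ty":8,"spin":1.2,"finger_gap":0.087},
  {"tx":-46,"ty":15.5,"spin":2.4,"finger_gap":0.087},
  {"tx":-69,"ty":23,"spin":3.6,"finger_gap":0.087},
  {"tx":-92,"ty":31,"spin":4.8,"finger_gap":0.087},
  {"tx":-115,"ty":39,"spin":6,"finger_gap":0.087},
  {"tx":-138,"ty":46.5,"spin":7.2,"finger_gap":0.087},
  {"tx":-161,"ty":54,"spin":8.4,"finger_gap":0.087},
  {"tx":-184,"ty":62,"spin":9.8,"finger_gap":0.087},
])

```text
time_s: 2.1
tool_pos: [0.4604, -0.0494, 0.2393]
tool_rot: [-180.0, 0.0, 10.3]
force: [0.1, -0.5, 0.4]
grip_width: 0.0872
grasp_force: 0.0
```

```bash
python3 go.py .4012 -.1795 .24 -38.9
```

```text
q [-31.   -6.5  31.7 109.4   3.5  76.2 -80. ] pos [ 0.4604 -0.0494  0.2393] rot [-1.7998e+02  2.0000e-02  1.0270e+01] t 2.1 F [ 0.1 -0.5  0.4]
shift [-0.0815  0.1175 -0.0008] turn 49.17
```

Emit:
pendant([
  {"tx":-10,"ty":15,"spin":1.2,"finger_gap":0.087},
  {"tx":-20,"ty":29,"spin":2.4,"finger_gap":0.087},
  {"tx":-30,"ty":44,"spin":3.6,"finger_gap":0.087},
  {"tx":-41,"ty":59,"spin":4.8,"finger_gap":0.087},
  {"tx":-51,"ty":73,"spin":6,"finger_gap":0.087},
  {"tx":-61,"ty":88,"spin":7.2,"finger_gap":0.087},
  {"tx":-71,"ty":103,"spin":8.4,"finger_gap":0.087},
  {"tx":-81.5,"ty":117.5,"spin":9.84,"finger_gap":0.087},
])

```text
time_s: 2.77
tool_pos: [0.4019, -0.1795, 0.2393]
tool_rot: [-180.0, 0.0, -38.9]
force: [-0.3, 0.1, 0.7]
grip_width: 0.0871
grasp_force: 0.0
```

```bash
python3 go.py .4012 -.1795 .069 -38.9
```

```text
q [ -19.6  -11.    36.   112.2    6.6   76.9 -114.5] pos [ 0.4019 -0.1795  0.2393] rot [-1.7999e+02  2.0000e-02 -3.8900e+01] t 2.77 F [-0.3  0.1  0.7]
shift [-0.0005  0.0005  0.1703] turn 0.0
```

In the tool's units: 0.07 m is 70, 0.1713 m is 171.3.

Emit:
pendant([
  {"tz":35,"finger_gap":0.06},
  {"tz":70,"finger_gap":0.06},
  {"tz":105,"finger_gap":0.06},
  {"tz":135,"finger_gap":0.06},
  {"tz":155,"finger_gap":0.06},
  {"tz":166,"finger_gap":0.06},
  {"tz":171.3,"finger_gap":0.06},
  {"tz":171.3,"finger_gap":0.06},
], force=30)

```text
time_s: 3.43
tool_pos: [0.4015, -0.1785, 0.0671]
tool_rot: [179.9, 0.1, -38.6]
force: [0.9, 0.1, 0.2]
grip_width: 0.06
grasp_force: 0.0
```

```bash
python3 go.py .4012 -.1795 .068 -38.9
python3 - <<'E'
from h import *
from cell import env, optics, ticket, monitor
a=[]
for n in("top","side"):
    c=optics.read_camera(n);np.savez(f"pics/{n}1.npz",**c);a.append(c["color"])
a=[cv2.resize(a[0][150:300,350:500],(400,400)),cv2.resize(a[1][220:400,200:380],(400,400))]
cv2.imwrite("pics/grip.png",np.hstack(a))
E
```

```text
q [ -19.1    2.    40.5  124.1   -1.5   54.6 -106.3] pos [ 0.4015 -0.1785  0.0671] rot [ 1.799e+02  1.300e-01 -3.860e+01] t 3.43 F [0.9 0.1 0.2]
shift [ 0.0004  0.001  -0.0009] turn 0.3
```

View pics/grip.png

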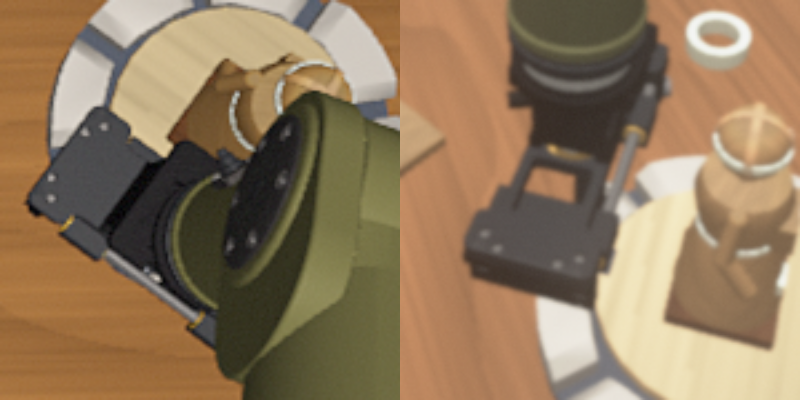

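The gripper straddles the ring with its long side tangential, clear of the figure. The ring itself is hidden between the fingers. Closing.

Emit:
pendant([
  {"finger_gap":0.03},
  {"finger_gap":0.025},
  {"finger_gap":0.025},
  {"finger_gap":0.025},
  {"finger_gap":0.025},
  {"finger_gap":0.025},
  {"finger_gap":0.025},
  {"finger_gap":0.025},
], force=40)

```text
time_s: 4.2
tool_pos: [0.4022, -0.1795, 0.0685]
tool_rot: [180.0, 0.0, -38.6]
force: [-3.2, -1.5, 6.7]
grip_width: 0.0312
grasp_force: 40.0
```

```bash
python3 go.py .4012 -.1795 .094 -38.9
```

```text
q [ -19.     1.9   40.6  123.9   -1.5   54.6 -106.3] pos [ 0.4022 -0.1795  0.0685] rot [ 1.7995e+02  1.0000e-02 -3.8620e+01] t 4.2 F [-3.2 -1.5  6.7]
shift [-0.0008  0.0006 -0.0255] turn 0.28
```

Emit:
pendant([
  {"tz":-5,"finger_gap":0.025},
  {"tz":-10,"finger_gap":0.025},
  {"tz":-15,"finger_gap":0.025},
  {"tz":-20,"finger_gap":0.025},
  {"tz":-24,"finger_gap":0.025},
  {"tz":-27.5,"finger_gap":0.025},
  {"tz":-27.5,"finger_gap":0.025},
  {"tz":-27.5,"finger_gap":0.025},
])

```text
time_s: 4.87
tool_pos: [0.4026, -0.1788, 0.0957]
tool_rot: [-180.0, -0.0, -38.6]
force: [2.4, -4.1, -10.6]
grip_width: 0.0309
grasp_force: 40.0
```

```bash
python3 go.py .4012 -.1795 .0955 -38.9
```

```text
q [ -19.5   -1.1   40.1  122.6    0.8   58.3 -108.4] pos [ 0.4026 -0.1788  0.0957] rot [-1.7998e+02 -2.0000e-02 -3.8600e+01] t 4.87 F [  2.4  -4.1 -10.6]
shift [-0.0007  0.0014  0.0002] turn 0.3
```

In the tool's units: 0.0272 m is 27.2, 0.0238 m is 23.8, -15 degrees is -3.

Emit:
pendant([
  {"tx":0.1,"ty":3.4,"spin":-0.38,"finger_gap":0.025},
  {"tx":0.2,"ty":6.9,"spin":-0.75,"finger_gap":0.025},
  {"tx":0.5,"ty":10.3,"spin":-1.12,"finger_gap":0.025},
  {"tx":0.9,"ty":13.7,"spin":-1.5,"finger_gap":0.025},
  {"tx":1.4,"ty":17.1,"spin":-1.88,"finger_gap":0.025},
  {"tx":2,"ty":20.5,"spin":-2.25,"finger_gap":0.025},
  {"tx":2.7,"ty":23.8,"spin":-2.62,"finger_gap":0.025},
  {"tx":3.6,"ty":27.2,"spin":-3,"finger_gap":0.025},
])

```text
time_s: 5.53
tool_pos: [0.3884, -0.2018, 0.0954]
tool_rot: [-180.0, 0.0, -23.5]
force: [3.4, -3.0, -10.8]
grip_width: 0.0313
grasp_force: 40.0
```

```bash
python3 go.py .4012 -.1795 .0955 -23.6
```

```text
q [-18.1  -1.6  42.1 122.9   1.2  58.3 -90.1] pos [ 0.3884 -0.2018  0.0954] rot [-1.7996e+02  1.0000e-02 -2.3510e+01] t 5.53 F [  3.4  -3.  -10.8]
shift [ 0.0028 -0.0256 -0.    ] turn 0.09
```

Emit:
pendant([
  {"tx":0.1,"ty":3.4,"spin":-0.38,"finger_gap":0.025},
  {"tx":0.2,"ty":6.9,"spin":-0.75,"finger_gap":0.025},
  {"tx":0.5,"ty":10.3,"spin":-1.12,"finger_gap":0.025},
  {"tx":0.9,"ty":13.7,"spin":-1.5,"finger_gap":0.025},
  {"tx":1.4,"ty":17.1,"spin":-1.88,"finger_gap":0.025},
  {"tx":2,"ty":20.5,"spin":-2.25,"finger_gap":0.025},
  {"tx":2.7,"ty":23.8,"spin":-2.62,"finger_gap":0.025},
  {"tx":3.6,"ty":27.2,"spin":-3,"finger_gap":0.025},
])

```text
time_s: 6.2
tool_pos: [0.3806, -0.2278, 0.0952]
tool_rot: [-179.9, 0.1, -8.5]
force: [1.3, -1.3, -9.8]
grip_width: 0.0312
grasp_force: 40.0
```

```bash
python3 go.py .4012 -.1795 .0955 -8.6
```

```text
q [-16.6  -0.6  44.5 122.2   0.4  58.3 -70.8] pos [ 0.3806 -0.2278  0.0952] rot [-1.7992e+02  5.0000e-02 -8.5000e+00] t 6.2 F [ 1.3 -1.3 -9.8]
shift [ 0.0132 -0.0508 -0.0002] turn 0.1
```

Emit:
pendant([
  {"tx":0.1,"ty":3.4,"spin":-0.38,"finger_gap":0.025},
  {"tx":0.2,"ty":6.9,"spin":-0.75,"finger_gap":0.025},
  {"tx":0.5,"ty":10.3,"spin":-1.12,"finger_gap":0.025},
  {"tx":0.9,"ty":13.7,"spin":-1.5,"finger_gap":0.025},
  {"tx":1.4,"ty":17.1,"spin":-1.88,"finger_gap":0.025},
  {"tx":2,"ty":20.5,"spin":-2.25,"finger_gap":0.025},
  {"tx":2.7,"ty":23.8,"spin":-2.62,"finger_gap":0.025},
  {"tx":3.6,"ty":27.2,"spin":-3,"finger_gap":0.025},
])

```text
time_s: 6.87
tool_pos: [0.3798, -0.2548, 0.095]
tool_rot: [-179.9, 0.1, 6.5]
force: [1.6, -1.0, -10.7]
grip_width: 0.0309
grasp_force: 40.0
```

```bash
python3 go.py .3787 -.2541 .0955 6.4
```

```text
q [-14.6   1.9  46.4 120.5  -1.7  58.3 -50.8] pos [ 0.3798 -0.2548  0.095 ] rot [-1.7986e+02  8.0000e-02  6.5000e+00] t 6.87 F [  1.6  -1.  -10.7]
shift [-0.001  -0.0009 -0.0005] turn 0.1
```

In the tool's units: 0.012 m is 12, 0.008 m is 8.

Emit:
pendant([
  {"ty":1,"finger_gap":0.025},
  {"ty":1,"tz":4,"finger_gap":0.025},
  {"ty":1,"tz":8,"finger_gap":0.025},
  {"ty":1,"tz":12,"finger_gap":0.025},
  {"ty":1,"tz":12,"finger_gap":0.025},
  {"ty":1,"tz":12,"finger_gap":0.06},
  {"ty":1,"tz":12,"finger_gap":0.06},
  {"ty":1,"tz":12,"finger_gap":0.06},
])

```text
time_s: 7.53
tool_pos: [0.382, -0.2579, 0.0851]
tool_rot: [179.9, -0.2, 6.4]
force: [0.8, -0.1, -0.4]
grip_width: 0.0438
grasp_force: 0.0
```

Emit:
pendant([
  {"finger_gap":0.07},
  {"finger_gap":0.07},
  {"tz":-20,"finger_gap":0.07},
  {"tz":-55,"finger_gap":0.07},
  {"tz":-90,"finger_gap":0.07},
  {"tz":-125,"finger_gap":0.07},
  {"tz":-155,"finger_gap":0.07},
  {"tz":-155,"finger_gap":0.07},
])

```text
time_s: 8.2
tool_pos: [0.3837, -0.259, 0.2452]
tool_rot: [179.8, -0.6, 6.4]
force: [1.3, -0.8, -0.3]
grip_width: 0.0699
grasp_force: 0.0
```

```bash
python3 go.py .47 .02 .24 6.5
```

```text
q [-16.2  -9.4  43.1 109.7   6.4  76.6 -58.5] pos [ 0.3837 -0.259   0.2452] rot [179.78  -0.64   6.39] t 8.2 F [ 1.3 -0.8 -0.3]
shift [ 0.1167 -0.2677  0.0055] turn -0.11
```

Now I'll move the arm clear, away from the figure, so I can look.

Emit:
pendant([
  {"tx":12,"ty":-34,"finger_gap":0.07},
  {"tx":26,"ty":-68,"finger_gap":0.07},
  {"tx":42,"ty":-100,"finger_gap":0.07},
  {"tx":58,"ty":-134,"finger_gap":0.07},
  {"tx":73,"ty":-168,"finger_gap":0.07},
  {"tx":88,"ty":-200,"finger_gap":0.07},
  {"tx":102,"ty":-234,"finger_gap":0.07},
  {"tx":116.7,"ty":-267.7,"finger_gap":0.07},
])

```text
time_s: 8.87
tool_pos: [0.4668, 0.0236, 0.2387]
tool_rot: [-180.0, -0.0, 6.4]
force: [-0.3, -0.1, 0.5]
grip_width: 0.0701
grasp_force: 0.0
```

```bash
python3 - <<'E'
from h import *
from cell import env, optics, ticket, monitor
a=[]
for n in("top","side"):
    c=optics.read_camera(n);np.savez(f"pics/{n}2.npz",**c);a.append(c["color"])
a=[cv2.resize(a[0][130:270,365:505],(400,400),interpolation=cv2.INTER_CUBIC),cv2.resize(a[1][250:420,250:420],(400,400),interpolation=cv2.INTER_CUBIC)]
cv2.imwrite("pics/after.png",np.hstack(a))
E
```

```text
(no output)
```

View pics/after.png

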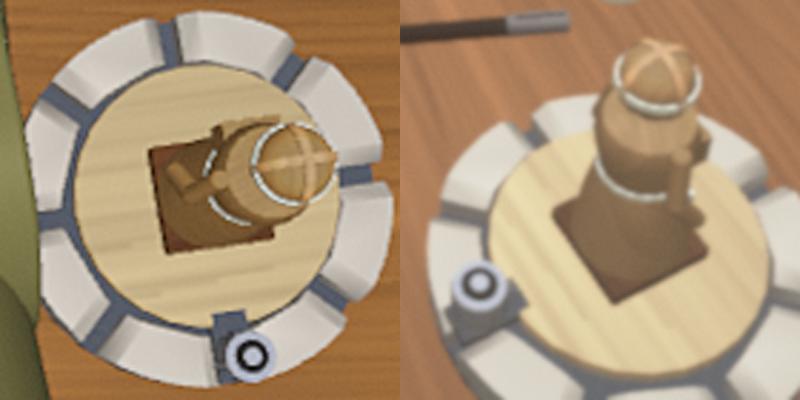

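The crop shows the stand turned on, with the ring's lug in the next notch. The ring centre is at top pixel (452.2,254.6) and side pixel (282.9,370.8). I'll check its height and angle.

```bash
python3 - <<'E'
from h import *
t=dict(np.load("pics/top2.npz"));s=dict(np.load("pics/side2.npz"))
print(dark(t["color"],452,255),dark(s["color"],283,371,t=110))
p,e=tri(ray(t,452.2,254.6),ray(s,282.9,370.8));print(p,e)
c=np.array([.4842,-.2451]);d=p[:2]-c;print(np.hypot(*d),np.degrees(np.arctan2(*d[::-1]))%360)
p,e=tri(ray(t,408.4,242.9),ray(s,277.1,320.3));d=p[:2]-c;print("before",p,np.degrees(np.arctan2(*d[::-1])))
E
```

```text
[(np.int32(9), np.float64(444.55555555555554), np.float64(247.66666666666666)), (np.int32(49), np.float64(452.53061224489795), np.float64(254.10204081632654))] [(np.int32(62), np.float64(283.14516129032256), np.float64(371.80645161290323))]
[ 0.37867596 -0.25657495  0.07473118] [np.float64(0.000406032794005458), np.float64(0.00040603279400540897)]
0.10614611025464932 186.20610275410814
before [ 0.40097524 -0.17969957  0.07717238] 141.83870912684515
```

The ring top is 75 mm up (76 when fully down) and it has turned 44.4°, which matches one notch within measuring error. Handing in.

```bash
python3 -c "
from cell import env, optics, ticket, monitor
print(ticket.sign_off())"
```

```text
the job is handed in; nothing more can be done
None
```

The figure's stand is one notch further anticlockwise with its ring fully down in that notch, and the job is handed in; I never moved near the drum stand's ring, though I did not re-measure it afterwards.

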